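Shift the coil winder into third gear

ROBOT

A 6-joint arm with a two-finger parallel gripper is mounted at the origin on the work surface. World frame = base frame: x ahead of the robot, y to its left, z up, the work surface at z = 0. Lengths are in mm, angles in rad, forces in N, time in s.
With the tool pointing down it reaches from about 400 to 925 mm from the base axis. Payload 12.5 kg.
Tool frame: the origin (TCP) lies between the finger pads; the fingertips stand 8 mm ahead of it and the grasp point (between the pads) lies 11 mm behind it (r.tcp_to_tips is the distance from the TCP to the fingertips, in mm); x points along the fingers, y is the direction in which the jaws open and shut, and the axes are right-handed (so a half turn about x gives the same grasp; the last joint's range is limited). The gripper opens to 95 mm and grips with 3 to 60 N. Pads are 20 mm wide; open, the fingers measure 119 mm over their backs; the gripper's body (75 mm by 180 mm) begins 59 mm behind the grasp point.
Start: joints at [1.003, 0.491, 1.559, -0, 1.092, -0.106], TCP at [278.463, 559.56, 192.461] pointing down, gripper open.
Joint ranges: [-3.1, 3.1], [-0.84, 2.19], [0.05, 2.79], [-1.13, 4.28], [0.06, 2.93], [-2.69, 2.69]. Speed limits (rad/s): [2.22, 2.22, 2.79, 3.14, 3.14, 3.14].

INTERFACE

Orientations are given as a unit quaternion [w, x, y, z].
In Python, from station import r gives the robot as it stands.
- The arm moves only by the tool servo_tool, never from a script. Its argument "motion" is a list of rows, each an object of numbers: "hand": the closure, from -1 (fully open) to 1 (shut); "dx", "dy", "dz": the shift along the tool's x, y, z in cm; "roll": the turn about the tool's x in degrees. In form: [{"hand": .., "dx": .., "dy": .., "dz": .., "roll": ..}, ...]. A call has 1 to 12 rows; each row shifts and turns the commanded pose from where the row before left it, along the tool's axes as they then stand; what a row does not reach is not made up. A row lasts 1/10 s, in which the tool goes at most 50 mm and 8.59 degrees, less where a joint would pass 70% of its speed; a pose out of reach is approached as far as the arm can. A call is refused whole if a number of a shift passes 5 or a number of a turn 8.59, either way. A call with a gripper value outside its range is refused whole. The fingers move at their own pace and stop on an object; "grip_force" is the grip in N (left out, the last holds). Time passes only in rows, so rows that do not move let the fingers close. It gives the time, the measured TCP pose, the force and the opening at its end, in the units of the state.
- r.read_state(): the state, without advancing time (a new reading comes with each control period).
- r.snapshot(name): name is "scene" or "top"; returns (picture, depth): 480x640x3 uint8, red, green, blue; 480x640 float32, mm along the optical axis (not along the pixel's ray), 0 where there is no reading.
- r.get_calibration(name): a dict with "camera_matrix" (3x3 intrinsics, pixels), "extrinsics" (4x4, takes a point from world to camera coordinates). Camera axes: x right, y up, looking along -z (the intrinsics and any distortion apply to the point x, -y, -z); pixel columns grow to the right and rows downward; lengths in mm; the calibration is good to about 2 mm. A picture is of the moment at which its call begins. get_calibration takes no time and is no camera call.
- r.close_job(): hands the job in, once; it reports no verdict.
The state is a dict: "clock": time; "joint_pos": joint angles; "qd": joint speeds; "tau": joint torques, N m; "tool_pos": TCP position; "tool_rot": TCP orientation; "ft_force": force on the tool from outside, world axes, zero at the start; "torque": the same for the moment, N m; "width": finger opening in mm.
Only numpy, scipy, OpenCV 4.12 (cv2) and the standard library are available. Lean on these libraries where they do the work, as an engineer would, in place of code of your own. Each camera call takes 0.05 s, during which the arm holds its last target.

TASK

Put the bench coil winder into third gear: its gear lever has been left somewhere in the left-hand leg of the H gate, so push it with the fingertips to the level of the cross channel, across to the right, and then forward (away from you) fully home into the far right-hand slot, without running it down into fourth, the near right-hand slot. Only push the lever - do not take it between the fingers - and leave it standing in third. Do not disturb the bobbins, the oil bottle, the side cutters or the screwdriver.

Things in the scene. Friction and masses are not known exactly. Their poses are not given: they have to be found in the camera images.
- winder: Coil winder, bolted down: steel base plate 340 x 600 x 14 mm, green gearbox 200 x 170 mm with its top at 94 mm, grey motor on its left, spindle and tailstock on its right, all but the lever below 135 mm. Origin: on the work surface under the middle of gearbox and H gate. Axes: x forward (away from the operator), y left, z up; x is within 0.3 rad of the robot's x.
- gate_mid (a point): Middle of the H, on the top face of the steel gate plate (116 x 106 mm, 128 mm high). Two legs run forward-back, 18 mm wide, 66 mm long, centred 19.4 mm left and right of here; a 20 mm wide cross channel joins them halfway. Steel tongues with rounded corners bar any other crossing. First = far left, second = near left, third = far right, fourth = near right. Axes as the winder's.
- third_slot (a point): Where the stem's axis stands in the plate's top face with the lever home in third: 25 mm forward and 19.4 mm right of the middle of the H.
- lever_knob (a point): Centre of the black pear-shaped knob of the gear lever: 36 mm diameter here, reaching 18 mm above and 26 mm below, where it is 19 mm wide. The lever is a 12 mm rod pivoted 55 mm above the work surface on the gate's middle axis; the knob centre is 160 mm from the pivot, travels 52 mm forward/back and 43 mm left/right, at 200 to 215 mm height. z axis: up along the rod.
- lever_across (a joint): Sideways lean of the lever (rad) about the winder's x axis through the pivot: -0.27 = left-hand leg (stop), 0 = middle, +0.27 = right-hand leg (stop). Starts at -0.27 to -0.24. Beyond about 0.24 either way the stem clears the tongues and can go along the leg. Stays where left by friction; about 2.5 N at the knob moves it.
- lever_fore (a joint): Forward lean of the lever (rad) about the pivot: +0.33 = fully forward (stop: home in first or third), 0 = middle of the cross channel, -0.33 = fully back (stop: home in second or fourth). Starts anywhere from -0.32 to 0.32. Crossing is possible only within about 0.055 of 0. Stays where left by friction; about 3 N at the knob moves it.
- bobbin_tall: Bystander: loose white bobbin, 36 mm diameter, 40 mm tall, standing on the front edge of the gearbox's top. Origin: centre of its underside.
- bobbin_wide: Bystander: loose white bobbin, 52 mm diameter, 32 mm tall, standing on the base plate front right of the gearbox. Origin: centre of its underside.
- oil_bottle: Bystander: small oil bottle with a pointed nozzle, 40 mm diameter, 114 mm tall, standing on the base plate in front of the gearbox. Origin: centre of its underside.
- side_cutters: Bystander: side cutters, about 120 mm long and 14 mm high, lying on the base plate in front of the spindle. Origin: under the rivet.
- screwdriver: Bystander: 190 mm screwdriver lying on the table to the left of the winder. Origin: its middle, underside.

How it is judged (in metres and radians):
On the way, in this order (a step that is already met when the one before it is completed fails the run):
1. the lever has been brought across in the neutral channel to the right-hand side of the gate (value of joint lever_across above 0.19 rad and value of joint lever_fore between -0.1 and 0.1 rad), for 0.02 s.
2. the lever is fully home in third, the far right-hand slot (value of joint lever_across above 0.2 rad and value of joint lever_fore above 0.29 rad), for 0.2 s.
At the end, for the whole second after the job is handed in: The gear lever stands at rest in third, the far right-hand slot: leaning forward by more than 0.29 of its 0.33 rad (knob within about 6 mm of the forward stop) and to the right by more than 0.20 rad (all of step 2 and velocity of joint lever_fore between -0.05 and 0.05 rad/s and velocity of joint lever_across between -0.05 and 0.05 rad/s); the robot touches nothing.
It fails at once if the lever is run into fourth, the near right-hand slot (value of joint lever_across above 0.15 rad and value of joint lever_fore below -0.16 rad).
It fails at once if the lever or its knob is taken between the fingers (x of the grasp point in the frame of lever_knob between -0.01 and 0.01 m and y of the grasp point in the frame of lever_knob between -0.01 and 0.01 m and z of the grasp point in the frame of lever_knob below 0.02 m).
It fails at once if a bobbin, the oil bottle, the side cutters or the screwdriver is moved or lifted by more than 20 mm (distance of any of bobbin_tall, bobbin_wide, oil_bottle, side_cutters, screwdriver from where it was at the start of the episode above 0.02 m).
It also fails if it takes over 58 s, if anything falls off the work surface, if the arm or the gripper's body presses on something with over 40 N, if the wrist force passes 120 N, or if a joint passes its speed limit or range.

## Working session

There is one attempt and no reset: what is moved stays moved. The work goes in short steps, Python scripts to look and compute and a tool call to move; the robot and the scene stay as the last step left them, time stands still between calls to the robot, and variables do not carry over. Pictures are saved under pics/ and viewed, and the job is handed in when it is done.

Besides the shell and the picture viewer there is one more tool, called after ">>>" by a JSON object that holds its "fn" and its "kwargs", one argument or row to a line. servo_tool: Moves the arm, as the interface text tells. Its arguments: {"type":"object","properties":{"motion":{"type":"array","items":{"type":"object","properties":{"hand":{"type":"number"},"dx":{"type":"number"},"dy":{"type":"number"},"dz":{"type":"number"},"roll":{"type":"number"}}}},"grip_force":{"type":"number"}},"required":["motion"]}

```bash
mkdir -p pics; ls
python3 - <<'E'
from station import r
import cv2,numpy as np
print(r.read_state())
for n in("scene","top"):
    p,d=r.snapshot(n); cv2.imwrite(f"pics/{n}0.png",p[:,:,::-1]); np.save(f"{n}0.npy",d); np.save(f"{n}0p.npy",p)
    print(n,r.get_calibration(n))
E
```

```text
pics
{'clock': 0.0, 'joint_pos': array([ 1.00339965e+00,  4.91578754e-01,  1.55943987e+00, -9.90941002e-06,
        1.09171475e+00, -1.05629839e-01]), 'qd': array([-0.00014563,  0.00155089,  0.0007384 ,  0.00193721,  0.00095998,
       -0.00167747]), 'tau': array([ 6.40833387e-04, -6.12650013e+01, -2.58185560e+01,  6.92928233e-02,
        4.81635472e-02, -6.44132956e-05]), 'tool_pos': array([278.31024891, 559.31474379, 191.8531402 ]), 'tool_rot': array([ 0.68821345,  0.1614293 ,  0.68847393, -0.16219273]), 'ft_force': array([ 0.41370229,  0.6593378 , -0.39872531]), 'torque': array([-0.03540946, -0.00583717,  0.03683082]), 'width': 95.03504269825441}
scene {'camera_matrix': array([[446.2233923 ,   0.        , 317.65632503],
       [  0.        , 446.2233923 , 241.92756227],
       [  0.        ,   0.        ,   1.        ]]), 'extrinsics': array([[ 4.25445400e-01,  9.04974741e-01, -4.11452772e-03,
        -3.10662984e+02],
       [-4.76786313e-01,  2.28005816e-01,  8.48933542e-01,
         9.10868728e+01],
       [ 7.69201549e-01, -3.59213120e-01,  5.28483596e-01,
        -1.31964235e+03],
       [ 0.00000000e+00,  0.00000000e+00,  0.00000000e+00,
         1.00000000e+00]])}
top {'camera_matrix': array([[566.30485286,   0.        , 306.51109117],
       [  0.        , 566.30485286, 233.87599453],
       [  0.        ,   0.        ,   1.        ]]), 'extrinsics': array([[-5.53524716e-04, -9.99668332e-01,  2.57472096e-02,
         6.76045473e+01],
       [ 9.91863141e-01,  2.72897532e-03,  1.27279461e-01,
        -5.19457229e+02],
       [-1.27307510e-01,  2.56081605e-02,  9.91532662e-01,
        -1.27886727e+03],
       [ 0.00000000e+00,  0.00000000e+00,  0.00000000e+00,
         1.00000000e+00]])}
```

View pics/scene0.png

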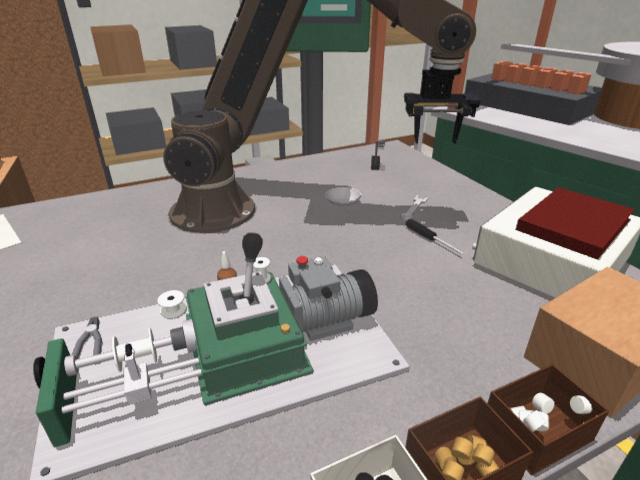

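View pics/top0.png

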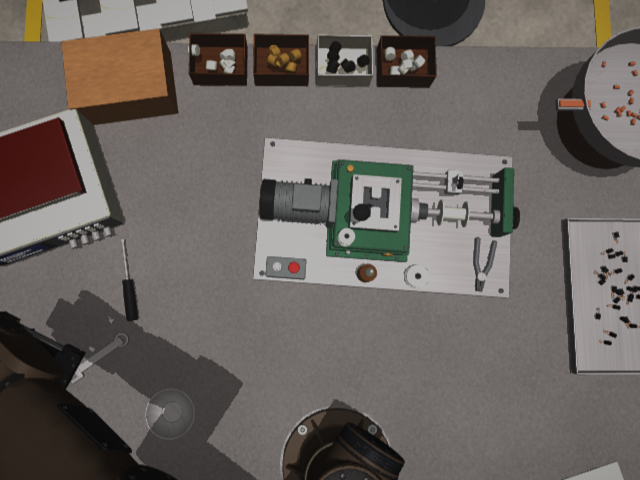

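```bash
cat > h.py <<'E'
import numpy as np,cv2
from station import r
def cloud(n,d):
    c=r.get_calibration(n);K=c["camera_matrix"];E=c["extrinsics"]
    v,u=np.mgrid[0:480,0:640]
    x=(u-K[0,2])/K[0,0]*d; y=(v-K[1,2])/K[1,1]*d
    P=np.stack([x,-y,-d],-1)-E[:3,3]
    return P@E[:3,:3]
def proj(n,p):
    c=r.get_calibration(n);K=c["camera_matrix"];E=c["extrinsics"]
    q=E[:3,:3]@np.asarray(p,float)+E[:3,3]
    return K[0,0]*q[0]/-q[2]+K[0,2], K[1,1]*-q[1]/-q[2]+K[1,2]
E
python3 - <<'E'
from h import *
for n in("top","scene"):
    d=np.load(n+"0.npy");p=np.load(n+"0p.npy").astype(int);W=cloud(n,d)
    ok=(d>0)&(W[...,0]>350)&(W[...,0]<800)&(abs(W[...,1])<300)
    X,Y,Z=W[...,0],W[...,1],W[...,2]
    for lo,hi in((-5,5),(9,20),(88,99),(121,133),(160,230)):
        m=ok&(Z>lo)&(Z<hi)
        print(n,lo,m.sum(),np.median(Z[m]) if m.any() else 0)
    m=ok&(Z>121)&(Z<134)&(p.min(-1)>110)
    nn,l,st,ce=cv2.connectedComponentsWithStats(m.astype(np.uint8))
    for i in range(1,nn):
        if st[i,4]>200:
            pts=np.stack([X[l==i],Y[l==i]],-1).astype(np.float32)
            print("plate",st[i],np.median(Z[l==i]),cv2.minAreaRect(pts))
    m=ok&(Z>165)&(Z<240)
    print("knob",m.sum(),W[m].mean(0),W[m].min(0),W[m].max(0))
    # sphere fit to upper points
    m=ok&(Z>195)&(Z<240);Q=W[m]
    from scipy.optimize import least_squares
    f=lambda c:np.linalg.norm(Q-c,axis=1)-18
    s=least_squares(f,Q.mean(0)-[0,0,10],loss="soft_l1");print("fit",s.x,np.std(s.fun))
    m=ok&(Z>9)&(Z<20)
    pts=np.stack([X[m],Y[m]],-1).astype(np.float32);print("base",cv2.minAreaRect(pts))
p=np.load("top0p.npy")[140:310,240:530,::-1];cv2.imwrite("pics/t0z.png",cv2.resize(p,None,fx=2.7,fy=2.7,interpolation=cv2.INTER_CUBIC))
p=np.load("scene0p.npy")[220:370,150:350,::-1];cv2.imwrite("pics/s0z.png",cv2.resize(p,None,fx=4,fy=4,interpolation=cv2.INTER_CUBIC))
E
```

```text
top -5 16698 -0.2256128850547085
top 9 14387 13.777695676634458
top 88 4176 93.45635599249013
top 121 2676 128.33853737094103
top 160 240 218.98892728650466
plate [ 350  174   52   57 1726] 127.72556020784876 ((578.3949584960938, -79.52884674072266), (106.84374237060547, 117.693359375), 85.7583236694336)
knob 240 [540.83861932 -36.11133092 218.14750443] [524.80266576 -53.56155669 202.2050886 ] [559.50683358 -20.41111364 227.08296957]
fit [542.88207049 -37.64340328 206.03458054] 1.6424760367000764
base ((566.8306884765625, -0.197357177734375), (617.7628173828125, 393.7846984863281), 86.7787857055664)
scene -5 17352 0.7352114596208186
scene 9 15763 14.787488144420465
scene 88 4844 94.58276357755031
scene 121 3203 128.9165572370096
scene 160 528 206.4794928109667
plate [299 265  41  24 609] 131.6848883212859 ((588.817138671875, 70.0162353515625), (61.149024963378906, 57.34551239013672), 85.2375259399414)
plate [ 204  271   74   55 2184] 128.77087341849366 ((576.6327514648438, -79.0865249633789), (106.29240417480469, 120.13379669189453), 85.85157012939453)
knob 507 [552.61469181 -42.65311499 203.77924246] [529.64935281 -56.0492817  165.05038665] [561.50530513 -20.40817114 225.719331  ]
fit [542.10339835 -37.87528001 206.94620517] 1.2183586645465214
base ((568.1519775390625, -65.73812866210938), (493.8684997558594, 345.530029296875), 85.85765075683594)
```

```bash
sleep 0
```

```text
(no output)
```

View pics/t0z.png

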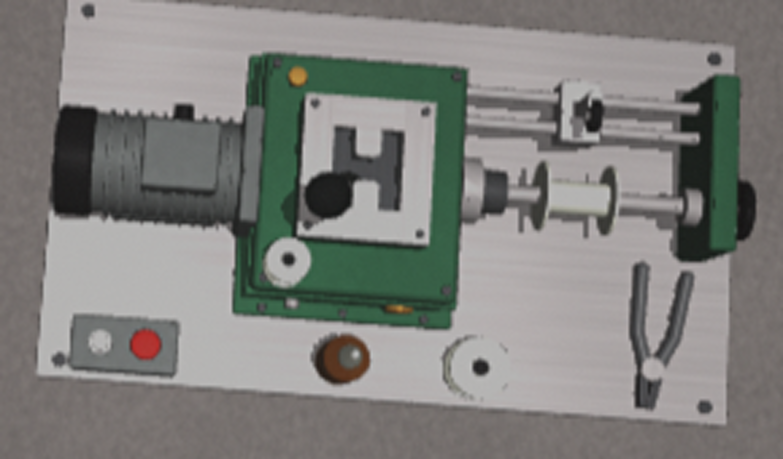

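```bash
cat >> h.py <<'E'
from scipy.spatial.transform import Rotation as Ro
G=np.array([577.5,-79.3]);yaw=-0.074
f=np.array([np.cos(yaw),np.sin(yaw)]);l=np.array([-f[1],f[0]])
def gate(p): q=np.asarray(p)[:2]-G; return q@f,q@l
def world(a,b): return G+a*f+b*l
def state():
    s=r.read_state();R=Ro.from_quat(s["tool_rot"],scalar_first=True).as_matrix()
    return s,R
def go(a,b,z=None):
    s,R=state();w=np.append(world(a,b),s["tool_pos"][2] if z is None else z)
    return R.T@(w-s["tool_pos"])/10
def show():
    s,R=state();print("t",s["clock"],"gate",np.round(gate(s["tool_pos"]),1),"z",round(s["tool_pos"][2],1),"F",np.round(s["ft_force"],1),"w",round(s["width"],1),"j6",s["joint_pos"].round(2)); print(R.round(3))
E
python3 -c "
from h import *
show();print(go(-95,40,198))
s,R=state();print('roll deg of tool y in winder', np.degrees(np.arctan2(R[1,1],R[0,1])-yaw))
print(gate([542.5,-37.7]),proj('top',[*world(0,0),128]),proj('top',[*world(25,-19.4),128]))"
```

```text
t 0.1 gate [-345.6  614.8] z 191.9 F [ 0.6 -0.6  0.3] w 95.3 j6 [ 1.    0.49  1.56  0.    1.09 -0.11]
[[-0.001  0.446  0.895]
 [-0.001  0.895 -0.446]
 [-1.    -0.001 -0.   ]]
[ -0.5682216  -43.73322336  44.93203506]
roll deg of tool y in winder 67.78123328830638
(np.float64(-37.97980493853053), np.float64(38.89851432678595)) (np.float64(375.6459550474378), np.float64(201.84967127143284)) (np.float64(385.1885478262914), np.float64(191.24688338535142))
```

>>> {"fn": "servo_tool", "kwargs": {
  "motion": [
    {"hand":1,"roll":-7.4,"dx":-0.6},
    {"hand":1,"roll":-7.4},
    {"hand":1,"roll":-7.4},
    {"hand":1,"dy":-3.5,"dz":2.0},
    {"hand":1,"dy":-3.5,"dz":2.0},
    {"hand":1,"dy":-3.5,"dz":2.0},
    {"hand":1,"dy":-3.5,"dz":2.0},
    {"hand":1,"dy":-3.5,"dz":2.0},
    {"hand":1,"dy":-3.5,"dz":2.0},
    {"hand":1,"dy":-3.5,"dz":2.0},
    {"hand":1,"dy":-3.5,"dz":2.0},
    {"hand":1}
  ],
  "grip_force": 10
}}

```text
validation failed for argument at $.mo...
```

```bash
python3 -c "
from h import *
show();print(go(-95,40,198))"
```

```text
t 0.1 gate [-345.6  614.8] z 191.9 F [ 0.6 -0.6  0.3] w 95.3 j6 [ 1.    0.49  1.56  0.    1.09 -0.11]
[[-0.001  0.446  0.895]
 [-0.001  0.895 -0.446]
 [-1.    -0.001 -0.   ]]
[ -0.5682216  -43.73322336  44.93203506]
```

>>> {"fn": "servo_tool", "kwargs": {
  "motion": [
    {"hand":1,"dx":-0.6,"dy":0,"dz":0,"roll":-7.4},
    {"hand":1,"dx":0,"dy":0,"dz":0,"roll":-7.4},
    {"hand":1,"dx":0,"dy":0,"dz":0,"roll":-7.4},
    {"hand":1,"dx":0,"dy":-3.5,"dz":2.0,"roll":0},
    {"hand":1,"dx":0,"dy":-3.5,"dz":2.0,"roll":0},
    {"hand":1,"dx":0,"dy":-3.5,"dz":2.0,"roll":0},
    {"hand":1,"dx":0,"dy":-3.5,"dz":2.0,"roll":0},
    {"hand":1,"dx":0,"dy":-3.5,"dz":2.0,"roll":0},
    {"hand":1,"dx":0,"dy":-3.5,"dz":2.0,"roll":0},
    {"hand":1,"dx":0,"dy":-3.5,"dz":2.0,"roll":0},
    {"hand":1,"dx":0,"dy":-3.5,"dz":2.0,"roll":0},
    {"hand":1,"dx":0,"dy":0,"dz":0,"roll":0}
  ],
  "grip_force": 10
}}

```text
clock: 1.3
tool_pos: [418.6, 265.3, 198.3]
tool_rot: [0.707, 0.027, 0.707, -0.028]
ft_force: [0.4, 0.2, 0.3]
width: 4.8
```

```bash
python3 -c "
from h import *
show();print(go(-95,40,198))"
```

```text
t 1.3 gate [-183.9  331.9] z 198.3 F [0.4 0.2 0.3] w 4.8 j6 [ 0.43  0.3   1.86 -0.    0.98 -1.06]
[[-0.     0.078  0.997]
 [-0.001  0.997 -0.078]
 [-1.    -0.001 -0.   ]]
[  0.05037691 -29.1518836    9.01111348]
```

>>> {"fn": "servo_tool", "kwargs": {
  "motion": [
    {"hand":1,"dx":0,"dy":-2.9,"dz":0.9,"roll":0},
    {"hand":1,"dx":0,"dy":-2.9,"dz":0.9,"roll":0},
    {"hand":1,"dx":0,"dy":-2.9,"dz":0.9,"roll":0},
    {"hand":1,"dx":0,"dy":-2.9,"dz":0.9,"roll":0},
    {"hand":1,"dx":0,"dy":-2.9,"dz":0.9,"roll":0},
    {"hand":1,"dx":0,"dy":-2.9,"dz":0.9,"roll":0},
    {"hand":1,"dx":0,"dy":-2.9,"dz":0.9,"roll":0},
    {"hand":1,"dx":0,"dy":-2.9,"dz":0.9,"roll":0},
    {"hand":1,"dx":0,"dy":-2.9,"dz":0.9,"roll":0},
    {"hand":1,"dx":0,"dy":-2.9,"dz":0.9,"roll":0},
    {"hand":1,"dx":0,"dy":0,"dz":0,"roll":0},
    {"hand":1,"dx":0,"dy":0,"dz":0,"roll":0}
  ]
}}

```text
clock: 2.5
tool_pos: [485.3, -27.3, 198.1]
tool_rot: [0.706, 0.027, 0.707, -0.027]
ft_force: [0.3, 0.6, 0.4]
width: 0.5
```

Run:
```python
from h import *
show();print(go(-28,40,198))
for n in("scene","top"):
    p,d=r.snapshot(n);q=p[150:370,120:400] if n=="scene" else p[140:310,240:530]
    cv2.imwrite(f"pics/{n}1.png",cv2.resize(q[:,:,::-1],None,fx=2.6,fy=2.6,interpolation=cv2.INTER_CUBIC))
    W=cloud(n,d);m=(d>0)&(W[...,0]>400)&(W[...,0]<560)&(abs(W[...,1]+40)<40)&(W[...,2]>185)&(W[...,2]<222)
    Q=W[m];g=np.array([gate(x) for x in Q]);h=np.histogram(g[:,0],bins=np.arange(-130,10,5));print(n,list(zip(h[1],h[0])))
```

```text
t 2.5 gate [-95.8  45.1] z 198.1 F [0.3 0.6 0.4] w 0.5 j6 [-0.19  0.29  1.88  0.    0.97 -1.69]
[[-0.001  0.075  0.997]
 [ 0.     0.997 -0.075]
 [-1.     0.    -0.001]]
[ 0.00890824 -0.49912033  6.78049228]
scene [(np.int64(-130), np.int64(0)), (np.int64(-125), np.int64(0)), (np.int64(-120), np.int64(0)), (np.int64(-115), np.int64(0)), (np.int64(-110), np.int64(0)), (np.int64(-105), np.int64(0)), (np.int64(-100), np.int64(0)), (np.int64(-95), np.int64(0)), (np.int64(-90), np.int64(4)), (np.int64(-85), np.int64(0)), (np.int64(-80), np.int64(0)), (np.int64(-75), np.int64(0)), (np.int64(-70), np.int64(0)), (np.int64(-65), np.int64(0)), (np.int64(-60), np.int64(0)), (np.int64(-55), np.int64(1)), (np.int64(-50), np.int64(8)), (np.int64(-45), np.int64(6)), (np.int64(-40), np.int64(20)), (np.int64(-35), np.int64(62)), (np.int64(-30), np.int64(107)), (np.int64(-25), np.int64(164)), (np.int64(-20), np.int64(0)), (np.int64(-15), np.int64(0)), (np.int64(-10), np.int64(0)), (np.int64(-5), np.int64(0)), (np.int64(0), np.int64(0))]Traceback (most recent call last):
  File "<stdin>", line 7, in <module>
IndexError: too many indices for array: array is 1-dimensional, but 2 were indexed
```

>>> {"fn": "servo_tool", "kwargs": {
  "motion": [
    {"hand":1,"dx":0,"dy":-0.5,"dz":1,"roll":0},
    {"hand":1,"dx":0,"dy":0,"dz":1,"roll":0},
    {"hand":1,"dx":0,"dy":0,"dz":0.6,"roll":0},
    {"hand":1,"dx":0,"dy":0,"dz":0.6,"roll":0},
    {"hand":1,"dx":0,"dy":0,"dz":0.6,"roll":0},
    {"hand":1,"dx":0,"dy":0,"dz":0.6,"roll":0},
    {"hand":1,"dx":0,"dy":0,"dz":0.6,"roll":0},
    {"hand":1,"dx":0,"dy":0,"dz":0.5,"roll":0},
    {"hand":1,"dx":0,"dy":0,"dz":0.5,"roll":0},
    {"hand":1,"dx":0,"dy":0,"dz":0.4,"roll":0},
    {"hand":1,"dx":0,"dy":0,"dz":0.2,"roll":0},
    {"hand":1,"dx":0,"dy":0,"dz":0,"roll":0}
  ]
}}

```text
clock: 3.8
tool_pos: [553.1, -36.4, 202.4]
tool_rot: [0.709, 0.027, 0.704, -0.026]
ft_force: [-5.2, 8.0, 32.8]
width: 0.3
```

```bash
cat >> h.py <<'E'
def look(tag):
    show()
    from scipy.optimize import least_squares
    for n in("scene","top"):
        p,d=r.snapshot(n);q=p[150:370,120:400] if n=="scene" else p[140:310,240:530]
        cv2.imwrite(f"pics/{n}{tag}.png",cv2.resize(q[:,:,::-1],None,fx=2.6,fy=2.6,interpolation=cv2.INTER_CUBIC))
        W=cloud(n,d)
        if n=="scene":
            m=(d>0)&(W[...,2]>195)&(W[...,2]<235)
            A=(W[...,:2]-G)@f;B=(W[...,:2]-G)@l
            s=gate(state()[0]["tool_pos"])
            m&=(abs(A)<75)&(abs(B)<70)&~((abs(A-s[0])<13)&(abs(B-s[1])<15))
            Q=W[m]
            F=least_squares(lambda c:np.linalg.norm(Q-c,axis=1)-18,Q.mean(0)-[8,0,8],loss="soft_l1",f_scale=1)
            print("knob gate",np.round(gate(F.x),1),"z",F.x[2].round(1),"rms",np.std(F.fun).round(2),len(Q))
E
python3 -c "
from h import *
look(2)"
```

```text
t 3.8 gate [-27.5  41. ] z 202.4 F [-5.2  8.  32.8] w 0.3 j6 [-0.19  0.38  1.73  0.    1.03 -1.68]
[[ 0.007  0.074  0.997]
 [ 0.001  0.997 -0.074]
 [-1.     0.001  0.007]]
knob gate [-9.7 39.8] z 210.8 rms 1.27 396
```

View pics/scene2.png

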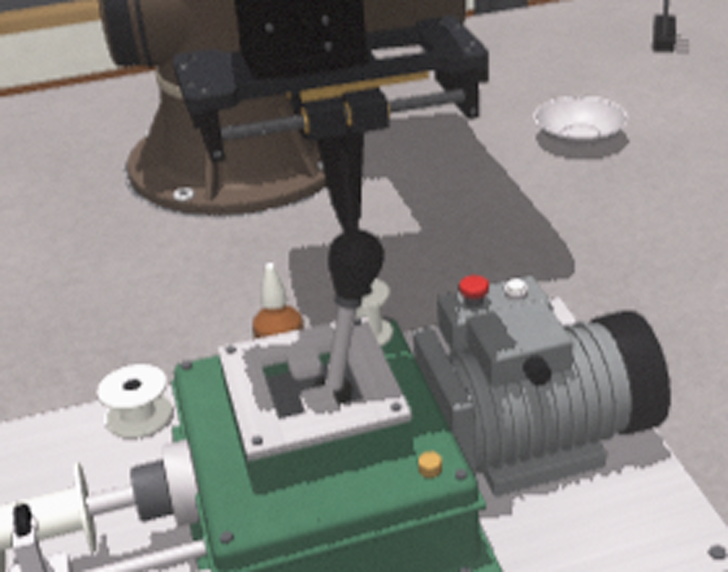

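View pics/top2.png

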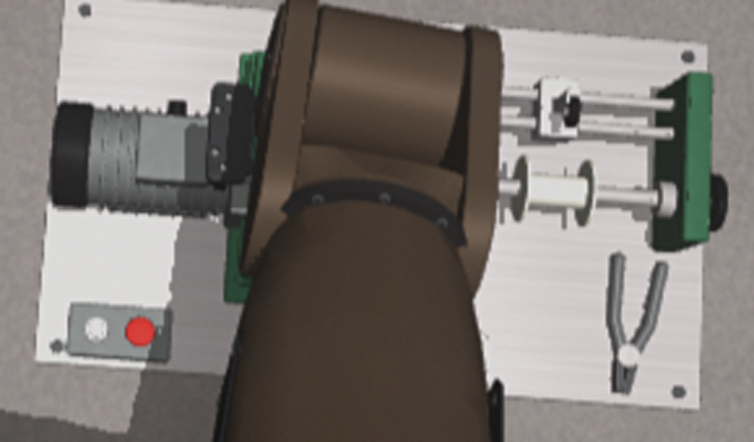

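>>> {"fn": "servo_tool", "kwargs": {
  "motion": [
    {"hand":1,"dx":0,"dy":0,"dz":-1,"roll":0},
    {"hand":1,"dx":0,"dy":0,"dz":-2,"roll":0},
    {"hand":1,"dx":0,"dy":0,"dz":-2,"roll":0},
    {"hand":1,"dx":0,"dy":0,"dz":0,"roll":0},
    {"hand":1,"dx":0,"dy":0,"dz":0,"roll":0}
  ]
}}

```text
clock: 4.4
tool_pos: [501.7, -33.7, 198.8]
tool_rot: [0.707, 0.026, 0.706, -0.026]
ft_force: [0.5, 0.1, 0.8]
width: 0.5
```

Run:
```python
from h import *
look(3)
p,d=r.snapshot("scene");np.save("s3.npy",d)
W=cloud("scene",d);A=(W[...,:2]-G)@f;B=(W[...,:2]-G)@l
# profile of finger vs height
for z in range(190,300,10):
    m=(d>0)&(abs(W[...,2]-z)<5)&(abs(B-40)<40)&(A<-35)&(A>-140)
    if m.any(): print(z,m.sum(),np.percentile(A[m],[5,50,95]).round(1),np.percentile(B[m],[2,98]).round(1))
for a in (-33,-10,10,33):
  for b in(10.4,28.4,-10.4,-28.4): cv2.circle(p,tuple(int(round(x)) for x in proj("scene",[*world(a,b),128])),1,(255,0,0),-1)
q=p[220:340,190:320,::-1];cv2.imwrite("pics/s3z.png",cv2.resize(q,None,fx=5,fy=5,interpolation=cv2.INTER_CUBIC))
```

```text
t 4.4 gate [-78.9  39.9] z 198.8 F [0.5 0.1 0.8] w 0.5 j6 [-0.2   0.31  1.84  0.    0.99 -1.69]
[[ 0.001  0.074  0.997]
 [-0.     0.997 -0.074]
 [-1.    -0.     0.001]]
knob gate [-19.7  39.4] z 210.1 rms 2.06 396
220 10 [-72.3 -69.9 -66.8] [34.  42.8]
230 36 [-75.5 -67.6 -66.5] [31.9 44.9]
240 50 [-79.8 -68.2 -66.1] [30.7 45.9]
250 57 [-78.8 -68.1 -65.9] [29.8 46.5]
260 63 [-78.9 -68.3 -66.1] [28.7 47.4]
270 75 [-75. -68. -66.] [27.2 50. ]
280 88 [-82.  -68.2 -65.3] [26.3 50.8]
290 62 [-69.9 -67.5 -65.9] [25.9 51.9]
```

View pics/s3z.png

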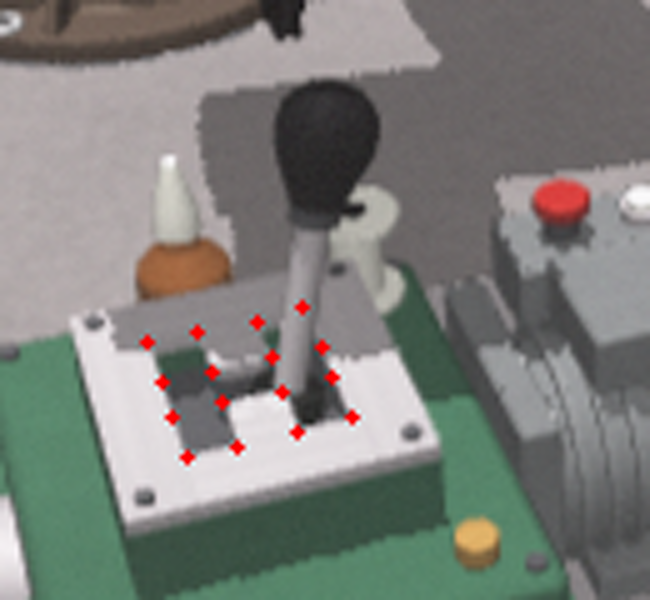

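View pics/scene3.png

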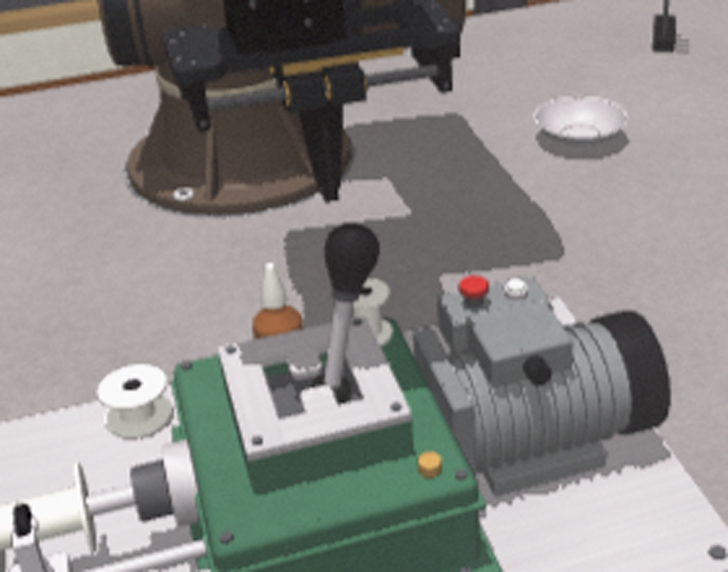

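```bash
cat >> h.py <<'E'
from scipy.optimize import fsolve
def kn(a,b): return np.array([*world(a,b),55+np.sqrt(160**2-a*a-b*b)])
def knob(p,n="scene",dbg=0):
    # dark blob nearest window, min-enclosing circle of upper part
    return None
E
python3 - <<'E'
from h import *
for nm in ("scene0p.npy",None):
    if nm: p=np.load(nm)
    else: p,d=r.snapshot("scene")
    g=p.max(-1)
    x0,y0,x1,y1=(215,225,290,285)
    sub=g[y0:y1,x0:x1]
    m=(sub<75).astype(np.uint8)
    n,L,st,ce=cv2.connectedComponentsWithStats(m)
    for i in range(1,n):
        if st[i,4]>60:
            print(nm,st[i]+[x0,y0,0,0,0],ce[i]+[x0,y0])
            rows=[(y+y0,np.where(L[y]==i)[0].min()+x0,np.where(L[y]==i)[0].max()+x0) for y in range(st[i,1],st[i,1]+st[i,3])]
            print(rows)
s,R=state()
print("tip px",proj("scene",s["tool_pos"]+8*R[:,0]),"tcp",proj("scene",s["tool_pos"]))
for ab in((-38,39),(-20,40),(-10,40),(0,41)): print(ab,proj("scene",kn(*ab)))
E
```

```text
scene0p.npy [215 225  23   7  69] [224.72463768 227.53623188]
[(225, np.int64(221), np.int64(237)), (226, np.int64(223), np.int64(235)), (227, np.int64(220), np.int64(233)), (228, np.int64(216), np.int64(230)), (229, np.int64(215), np.int64(224)), (230, np.int64(215), np.int64(221)), (231, np.int64(215), np.int64(220))]
scene0p.npy [243 233  19  29 405] [251.6691358  245.62962963]
[(233, np.int64(250), np.int64(250)), (234, np.int64(247), np.int64(257)), (235, np.int64(246), np.int64(258)), (236, np.int64(244), np.int64(259)), (237, np.int64(244), np.int64(260)), (238, np.int64(244), np.int64(261)), (239, np.int64(243), np.int64(261)), (240, np.int64(243), np.int64(261)), (241, np.int64(243), np.int64(261)), (242, np.int64(243), np.int64(261)), (243, np.int64(243), np.int64(261)), (244, np.int64(243), np.int64(261)), (245, np.int64(243), np.int64(261)), (246, np.int64(243), np.int64(261)), (247, np.int64(243), np.int64(260)), (248, np.int64(243), np.int64(260)), (249, np.int64(244), np.int64(259)), (250, np.int64(244), np.int64(259)), (251, np.int64(244), np.int64(258)), (252, np.int
[... 1259 characters left out ...]
59)), (259, np.int64(248), np.int64(258)), (260, np.int64(248), np.int64(259)), (261, np.int64(248), np.int64(262)), (262, np.int64(248), np.int64(261)), (263, np.int64(248), np.int64(257)), (264, np.int64(249), np.int64(257)), (265, np.int64(252), np.int64(255))]
tip px (np.float64(247.82398481592784), np.float64(238.82745417506754)) tcp (np.float64(247.44406342609977), np.float64(235.1014641631065))
(-38, 39) (np.float64(252.04245972777198), np.float64(242.91305271138813))
(-20, 40) (np.float64(254.99000546977848), np.float64(246.42065948684302))
(-10, 40) (np.float64(256.39619311833127), np.float64(248.8886214953873))
(0, 41) (np.float64(258.4557897779589), np.float64(251.74941356353702))
```

Run:
```python
from h import *
print(r.tcp_to_tips,[x for x in dir(r) if x[0]!='_'])
p,d=r.snapshot("scene");s,R=state()
for k in (8,0,-11,-30,-59): cv2.circle(p,tuple(int(round(x)) for x in proj("scene",s["tool_pos"]+k*R[:,0])),0,(255,255,0),-1)
q=p[150:280,180:320,::-1];cv2.imwrite("pics/s4z.png",cv2.resize(q,None,fx=5,fy=4.6,interpolation=cv2.INTER_NEAREST))
W=cloud("scene",d)
for y in range(214,244,2): print(y,[ (W[y,x,2].round(0),round(gate(W[y,x])[0])) for x in (244,246,248,250)])
```

```text
8.0 ['MotionError', 'close_job', 'get_calibration', 'read_state', 'snapshot', 'tcp_to_tips']
214 [(np.float64(249.0), -67), (np.float64(246.0), -71), (np.float64(247.0), -69), (np.float64(248.0), -66)]
216 [(np.float64(244.0), -69), (np.float64(242.0), -72), (np.float64(244.0), -67), (np.float64(243.0), -68)]
218 [(np.float64(241.0), -68), (np.float64(238.0), -70), (np.float64(239.0), -68), (np.float64(240.0), -66)]
220 [(np.float64(237.0), -68), (np.float64(236.0), -69), (np.float64(236.0), -67), (np.float64(235.0), -66)]
222 [(np.float64(233.0), -67), (np.float64(231.0), -70), (np.float64(231.0), -68), (np.float64(2.0), -473)]
224 [(np.float64(227.0), -70), (np.float64(227.0), -69), (np.float64(228.0), -67), (np.float64(3.0), -460)]
226 [(np.float64(222.0), -72), (np.float64(224.0), -68), (np.float64(223.0), -68), (np.float64(3.0), -449)]
228 [(np.float64(2.0), -446), (np.float64(2.0), -445), (np.float64(3.0), -441), (np.float64(4.0), -438)]
230 [(np.float64(2.0), -436), (np.float64(-0.0), -438), (np.float64(1.0), -433), (np.float64(1.0), -432)]
232 [(np.float64(1.0), -426), (np.float64(1.0), -425), (np.float64(2.0), -421), (np.float64(0.0), -422)]
234 [(np.float64(-1.0), -420), (np.float64(4.0), -409), (np.float64(1.0), -413), (np.float64(2.0), -409)]
236 [(np.float64(2.0), -404), (np.float64(2.0), -402), (np.float64(2.0), -401), (np.float64(226.0), -28)]
238 [(np.float64(1.0), -396), (np.float64(1.0), -394), (np.float64(224.0), -26), (np.float64(228.0), -19)]
240 [(np.float64(0.0), -387), (np.float64(223.0), -23), (np.float64(225.0), -18), (np.float64(227.0), -13)]
242 [(np.float64(2.0), -375), (np.float64(222.0), -18), (np.float64(223.0), -15), (np.float64(224.0), -12)]
```

View pics/s4z.png

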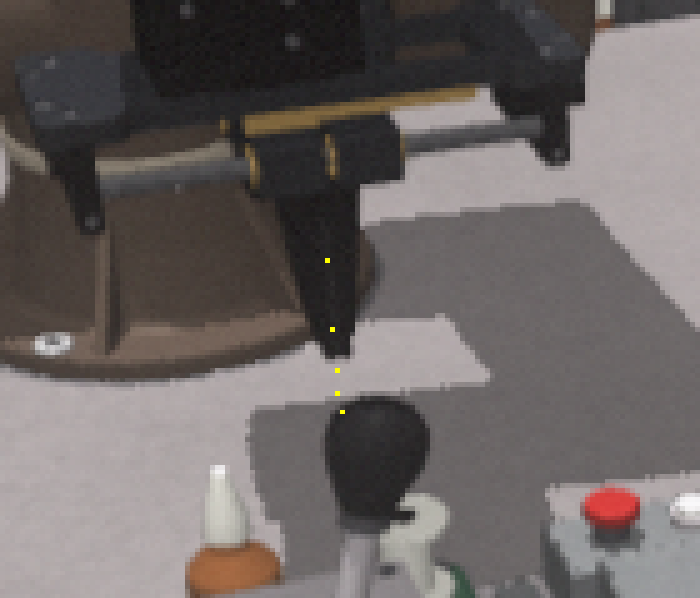

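Run:
```python
from h import *
d=np.load("scene0.npy");W=cloud("scene",d)
m=(d>0)&(abs(W[...,0]-278)<60)&(abs(W[...,1]-560)<80)&(W[...,2]>120)&(W[...,2]<300)
Q=W[m];print(np.histogram(Q[:,2],bins=np.arange(120,300,10)))
print(Q[Q[:,2]<205].round(0)[:10])
```

```text
(array([ 0,  0,  0,  0,  0,  0,  0,  0,  0, 11, 30, 39, 40, 42, 49, 51, 47]), array([120, 130, 140, 150, 160, 170, 180, 190, 200, 210, 220, 230, 240,
       250, 260, 270, 280, 290]))
[]
```

>>> {"fn": "servo_tool", "kwargs": {
  "motion": [
    {"hand":1,"dx":1.5,"dy":0,"dz":0,"roll":0},
    {"hand":1,"dx":1.5,"dy":0,"dz":0,"roll":0},
    {"hand":1,"dx":0,"dy":0,"dz":1,"roll":0},
    {"hand":1,"dx":0,"dy":0,"dz":1,"roll":0},
    {"hand":1,"dx":0,"dy":0,"dz":0.5,"roll":0},
    {"hand":1,"dx":0,"dy":0,"dz":0.5,"roll":0},
    {"hand":1,"dx":0,"dy":0,"dz":0.5,"roll":0},
    {"hand":1,"dx":0,"dy":0,"dz":0.4,"roll":0},
    {"hand":1,"dx":0,"dy":0,"dz":0.3,"roll":0},
    {"hand":1,"dx":0,"dy":0,"dz":0.2,"roll":0},
    {"hand":1,"dx":0,"dy":0,"dz":0.2,"roll":0},
    {"hand":1,"dx":0,"dy":0,"dz":0,"roll":0}
  ]
}}

```text
clock: 5.85
tool_pos: [547.0, -37.0, 168.4]
tool_rot: [0.707, 0.026, 0.707, -0.026]
ft_force: [-2.9, 1.0, 2.2]
width: 0.5
```

Run:
```python
from h import *
look(5)
p,d=r.snapshot("scene")
q=p[200:340,180:320,::-1];cv2.imwrite("pics/s5z.png",cv2.resize(q,None,fx=4.2,fy=4.2,interpolation=cv2.INTER_NEAREST))
for ab in((-10,40),(-5,41),(0,41),(5,41)): print(ab,proj("scene",kn(*ab)))
```

```text
t 5.85 gate [-33.5  39.9] z 168.4 F [-2.9  1.   2.2] w 0.5 j6 [-0.19  0.41  1.78  0.    0.96 -1.68]
[[ 0.     0.074  0.997]
 [ 0.     0.997 -0.074]
 [-1.     0.     0.   ]]
knob gate [-5.9 39.6] z 211.2 rms 1.43 416
(-10, 40) (np.float64(256.39619311833127), np.float64(248.8886214953873))
(-5, 41) (np.float64(257.7119557623407), np.float64(250.27802246946754))
(0, 41) (np.float64(258.4557897779589), np.float64(251.74941356353702))
(5, 41) (np.float64(259.21474526705003), np.float64(253.31762364212747))
```

View pics/s5z.png

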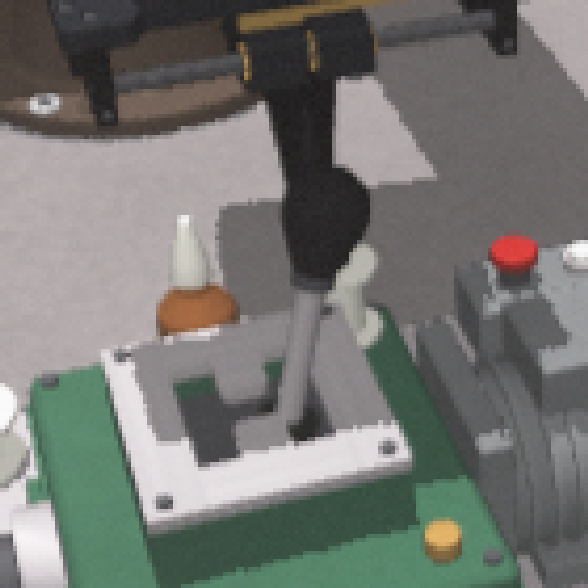

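>>> {"fn": "servo_tool", "kwargs": {
  "motion": [
    {"hand":1,"dx":0,"dy":0,"dz":0.3,"roll":0},
    {"hand":1,"dx":0,"dy":0,"dz":0.2,"roll":0},
    {"hand":1,"dx":0,"dy":0,"dz":0,"roll":0}
  ]
}}

```text
clock: 6.3
tool_pos: [552.2, -37.4, 168.4]
tool_rot: [0.707, 0.026, 0.707, -0.026]
ft_force: [-2.2, 1.2, 3.2]
width: 0.2
```

>>> {"fn": "servo_tool", "kwargs": {
  "motion": [
    {"hand":1,"dx":0,"dy":0,"dz":-1,"roll":0},
    {"hand":1,"dx":0,"dy":0,"dz":-2,"roll":0},
    {"hand":1,"dx":0,"dy":2,"dz":0,"roll":0},
    {"hand":1,"dx":0,"dy":2.5,"dz":0,"roll":0},
    {"hand":1,"dx":0,"dy":0,"dz":0,"roll":0}
  ]
}}

```text
clock: 6.8
tool_pos: [524.9, 11.3, 168.5]
tool_rot: [0.707, 0.026, 0.706, -0.026]
ft_force: [-0.0, 0.1, 0.7]
width: 0.5
```

```bash
cat >> h.py <<'E'
def kpix(tag,win=(200,215,290,300)):
    show();p,d=r.snapshot("scene");x0,y0,x1,y1=win
    m=(p.max(-1)[y0:y1,x0:x1]<75).astype(np.uint8)
    n,L,st,ce=cv2.connectedComponentsWithStats(m)
    for i in range(1,n):
        if st[i,4]>150:
            s=st[i];w=[(L[y]==i).sum() for y in range(s[1],s[1]+min(22,s[3]))]
            R_=max(w)/2; u=x0+s[0]+0; ys=s[1]
            row=L[ys+int(R_)];xs=np.where(row==i)[0]
            uv=np.array([(xs.min()+xs.max())/2+x0, ys+y0+R_-0.5])
            sol=fsolve(lambda ab:np.array(proj("scene",kn(*ab)))-uv,[0,0])
            print("blob",s,"c",uv,"R",R_,"ab",sol.round(1))
    q=p[200:340,180:320,::-1];cv2.imwrite(f"pics/k{tag}.png",cv2.resize(q,None,fx=4.2,fy=4.2,interpolation=cv2.INTER_NEAREST))
E
python3 -c "
from h import *
kpix(6)"
```

```text
t 6.8 gate [-59.1  86.5] z 168.5 F [-0.   0.1  0.7] w 0.5 j6 [-0.1   0.38  1.83  0.    0.93 -1.6 ]
[[ 0.001  0.073  0.997]
 [ 0.     0.997 -0.073]
 [-1.     0.     0.001]]
blob [ 66   0  16  28 303] c [274.  222.5] R 8.0 ab [-63.7  73.2]
blob [ 47  26  22  30 472] c [258.  251.5] R 11.0 ab [-0.8 40.4]h.py:42: RuntimeWarning: invalid value encountered in sqrt
  def kn(a,b): return np.array([*world(a,b),55+np.sqrt(160**2-a*a-b*b)])
h.py:56: RuntimeWarning: The iteration is not making good progress, as measured by the 
 improvement from the last ten iterations.
  sol=fsolve(lambda ab:np.array(proj("scene",kn(*ab)))-uv,[0,0])
```

View pics/k6.png

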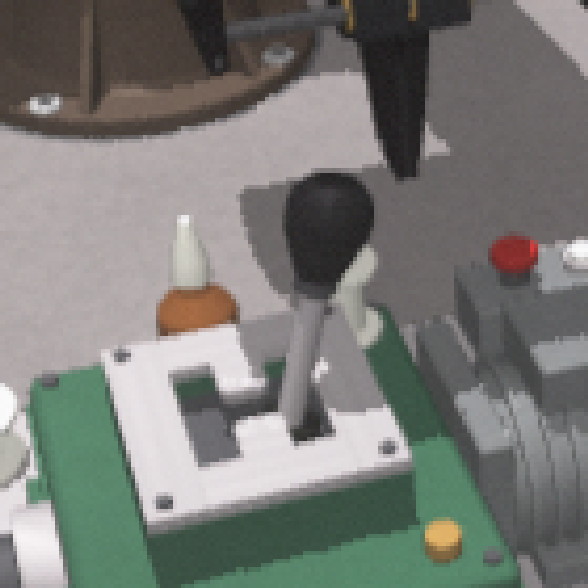

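>>> {"fn": "servo_tool", "kwargs": {
  "motion": [
    {"hand":1,"dx":0,"dy":0,"dz":3,"roll":0},
    {"hand":1,"dx":0,"dy":0,"dz":2.8,"roll":0},
    {"hand":1,"dx":0,"dy":-1.0,"dz":0,"roll":0},
    {"hand":1,"dx":0,"dy":-0.8,"dz":0,"roll":0},
    {"hand":1,"dx":0,"dy":-0.6,"dz":0,"roll":0},
    {"hand":1,"dx":0,"dy":-0.6,"dz":0,"roll":0},
    {"hand":1,"dx":0,"dy":-0.6,"dz":0,"roll":0},
    {"hand":1,"dx":0,"dy":-0.6,"dz":0,"roll":0},
    {"hand":1,"dx":0,"dy":0,"dz":0,"roll":0}
  ]
}}

```text
clock: 7.75
tool_pos: [579.7, -37.3, 168.4]
tool_rot: [0.707, 0.026, 0.707, -0.027]
ft_force: [-0.1, 1.2, 1.7]
width: 0.2
```

```bash
python3 -c "
from h import *
kpix(7)" 2>/dev/null
```

```text
t 7.75 gate [-0.9 42.1] z 168.4 F [-0.1  1.2  1.7] w 0.2 j6 [-0.18  0.45  1.7  -0.    0.99 -1.67]
[[-0.     0.075  0.997]
 [-0.     0.997 -0.075]
 [-1.    -0.    -0.   ]]
blob [   0    0   76   57 1694] c [249. 248.] R 33.5 ab [-13.7  28.3]
```

View pics/k7.png

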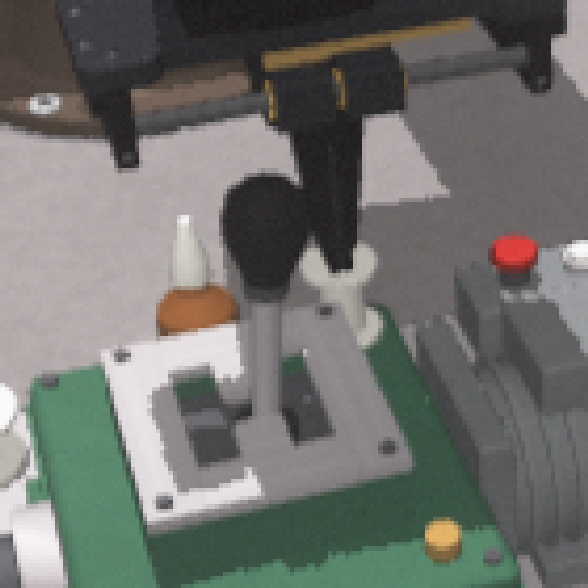

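>>> {"fn": "servo_tool", "kwargs": {
  "motion": [
    {"hand":1,"dx":0,"dy":-0.6,"dz":0,"roll":0},
    {"hand":1,"dx":0,"dy":-0.6,"dz":0,"roll":0},
    {"hand":1,"dx":0,"dy":-0.6,"dz":0,"roll":0},
    {"hand":1,"dx":0,"dy":-0.6,"dz":0,"roll":0},
    {"hand":1,"dx":0,"dy":-0.6,"dz":0,"roll":0},
    {"hand":1,"dx":0,"dy":-0.6,"dz":0,"roll":0},
    {"hand":1,"dx":0,"dy":-0.6,"dz":0,"roll":0},
    {"hand":1,"dx":0,"dy":-0.5,"dz":0,"roll":0},
    {"hand":1,"dx":0,"dy":-0.4,"dz":0,"roll":0},
    {"hand":1,"dx":0,"dy":-0.3,"dz":0,"roll":0},
    {"hand":1,"dx":0,"dy":-0.2,"dz":0,"roll":0},
    {"hand":1,"dx":0,"dy":0,"dz":0,"roll":0}
  ]
}}

```text
clock: 9.0
tool_pos: [575.8, -92.5, 168.3]
tool_rot: [0.707, 0.026, 0.707, -0.026]
ft_force: [-0.4, 1.1, -0.2]
width: 0.7
```

```bash
python3 -c "
from h import *
kpix(8)" 2>/dev/null
```

```text
t 9.0 gate [ -0.7 -13.3] z 168.3 F [-0.4  1.1 -0.2] w 0.7 j6 [-0.27  0.46  1.69 -0.    0.99 -1.77]
[[-0.     0.074  0.997]
 [ 0.     0.997 -0.074]
 [-1.     0.    -0.   ]]
blob [   0    0   42   64 1508] c [221.5 233. ] R 18.5 ab [-83.3  -4.2]
```

View pics/k8.png

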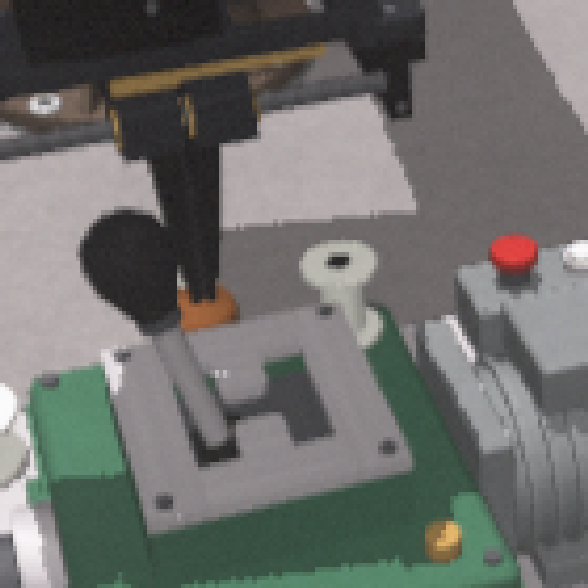

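>>> {"fn": "servo_tool", "kwargs": {
  "motion": [
    {"hand":1,"dx":0,"dy":-0.2,"dz":0,"roll":0},
    {"hand":1,"dx":0,"dy":-0.1,"dz":0,"roll":0},
    {"hand":1,"dx":0,"dy":0,"dz":0,"roll":0}
  ]
}}

```text
clock: 9.35
tool_pos: [575.6, -95.4, 168.4]
tool_rot: [0.707, 0.026, 0.707, -0.026]
ft_force: [0.3, 2.3, -1.1]
width: 0.3
```

>>> {"fn": "servo_tool", "kwargs": {
  "motion": [
    {"hand":1,"dx":0,"dy":-0.1,"dz":0,"roll":0},
    {"hand":1,"dx":0,"dy":0,"dz":0,"roll":0}
  ]
}}

```text
clock: 9.55
tool_pos: [575.6, -96.3, 168.4]
tool_rot: [0.707, 0.026, 0.707, -0.026]
ft_force: [0.5, 1.7, -1.5]
width: 0.6
```

```bash
python3 - <<'E' 2>/dev/null
from h import *
show()
for b in (-36,-38,-40,-42): print(b,proj("scene",kn(0,b)))
p,d=r.snapshot("scene")
x0,y0=180,235
for y in range(245,275,2): print(y,[x for x in range(180,235) if p[y,x].max()<75][:1],[x for x in range(180,235) if p[y,x].max()<75][-1:])
q=p[200:340,180:320,::-1];cv2.imwrite(f"pics/k9.png",cv2.resize(q,None,fx=4.2,fy=4.2,interpolation=cv2.INTER_NEAREST))
E
```

```text
t 9.55 gate [ -0.7 -17.1] z 168.4 F [ 0.5  1.7 -1.5] w 0.6 j6 [-0.28  0.46  1.69  0.    0.99 -1.78]
[[ 0.     0.074  0.997]
 [ 0.     0.997 -0.074]
 [-1.     0.     0.   ]]
-36 (np.float64(212.21939034853744), np.float64(260.534797708107))
-38 (np.float64(211.01863742920978), np.float64(261.0292073027722))
-40 (np.float64(209.81893498517744), np.float64(261.53797940027295))
-42 (np.float64(208.62037807267865), np.float64(262.061239219993))
245 [215] [229]
247 [216] [229]
249 [216] [229]
251 [206] [229]
253 [202] [229]
255 [200] [229]
257 [198] [229]
259 [198] [229]
261 [197] [229]
263 [198] [229]
265 [199] [229]
267 [199] [228]
269 [201] [228]
271 [203] [224]
273 [206] [220]
```

View pics/k9.png

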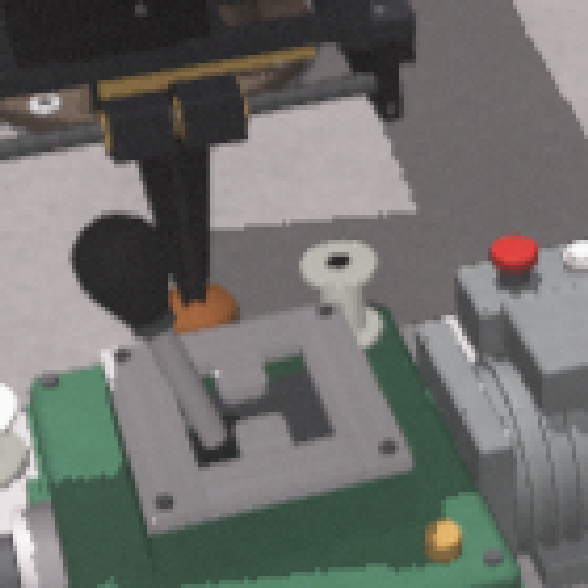

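>>> {"fn": "servo_tool", "kwargs": {
  "motion": [
    {"hand":1,"dx":0,"dy":-0.1,"dz":0,"roll":0},
    {"hand":1,"dx":0,"dy":-0.1,"dz":0,"roll":0},
    {"hand":1,"dx":0,"dy":0,"dz":0,"roll":0}
  ]
}}

```text
clock: 9.9
tool_pos: [575.3, -97.9, 168.2]
tool_rot: [0.706, 0.027, 0.707, -0.026]
ft_force: [0.5, 5.7, -1.8]
width: 0.5
```

>>> {"fn": "servo_tool", "kwargs": {
  "motion": [
    {"hand":1,"dx":0,"dy":1.5,"dz":0,"roll":0},
    {"hand":1,"dx":0,"dy":1.5,"dz":0,"roll":0},
    {"hand":1,"dx":0,"dy":0,"dz":-3,"roll":0},
    {"hand":1,"dx":0,"dy":0,"dz":-4,"roll":0},
    {"hand":1,"dx":0,"dy":-2.5,"dz":0,"roll":0},
    {"hand":1,"dx":0,"dy":-2.7,"dz":0,"roll":0},
    {"hand":1,"dx":0,"dy":0,"dz":0,"roll":0}
  ]
}}

```text
clock: 10.6
tool_pos: [504.2, -116.3, 168.9]
tool_rot: [0.707, 0.026, 0.706, -0.027]
ft_force: [-0.2, -0.2, 0.3]
width: 0.4
```

```bash
python3 -c "
from h import *
kpix(10,(185,240,250,300))" 2>/dev/null
```

```text
t 10.6 gate [-70.3 -42.4] z 168.9 F [-0.2 -0.2  0.3] w 0.4 j6 [-0.35  0.37  1.85 -0.    0.92 -1.85]
[[ 0.001  0.075  0.997]
 [-0.001  0.997 -0.075]
 [-1.    -0.001  0.001]]
blob [ 12   0  24  40 577] c [205. 251.] R 11.5 ab [-46.9 -41.5]
```

View pics/k10.png

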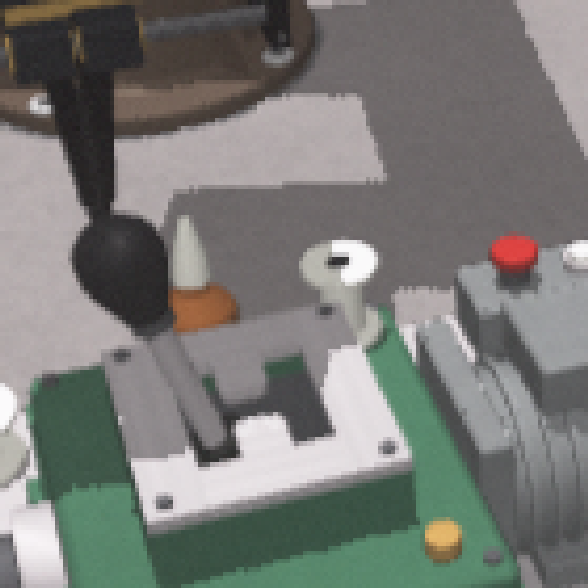

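>>> {"fn": "servo_tool", "kwargs": {
  "motion": [
    {"hand":1,"dx":0,"dy":0,"dz":1.5,"roll":0},
    {"hand":1,"dx":0,"dy":0,"dz":1.5,"roll":0},
    {"hand":1,"dx":0,"dy":0,"dz":0.7,"roll":0},
    {"hand":1,"dx":0,"dy":0,"dz":0.6,"roll":0},
    {"hand":1,"dx":0,"dy":0,"dz":0.6,"roll":0},
    {"hand":1,"dx":0,"dy":0,"dz":0.6,"roll":0},
    {"hand":1,"dx":0,"dy":0,"dz":0.6,"roll":0},
    {"hand":1,"dx":0,"dy":0,"dz":0.6,"roll":0},
    {"hand":1,"dx":0,"dy":0,"dz":0,"roll":0}
  ]
}}

```text
clock: 11.55
tool_pos: [571.4, -120.0, 168.2]
tool_rot: [0.707, 0.026, 0.707, -0.026]
ft_force: [-1.8, 1.1, 0.8]
width: 0.4
```

```bash
python3 -c "
from h import *
kpix(11,(185,240,250,300))" 2>/dev/null
```

```text
t 11.55 gate [ -3.1 -41.1] z 168.2 F [-1.8  1.1  0.8] w 0.4 j6 [-0.32  0.46  1.69  0.    0.99 -1.82]
[[ 0.     0.074  0.997]
 [ 0.     0.997 -0.074]
 [-1.     0.     0.   ]]
blob [ 12   0  27  48 773] c [206.5 248. ] R 8.5 ab [-64.7 -36.9]
```

View pics/k11.png

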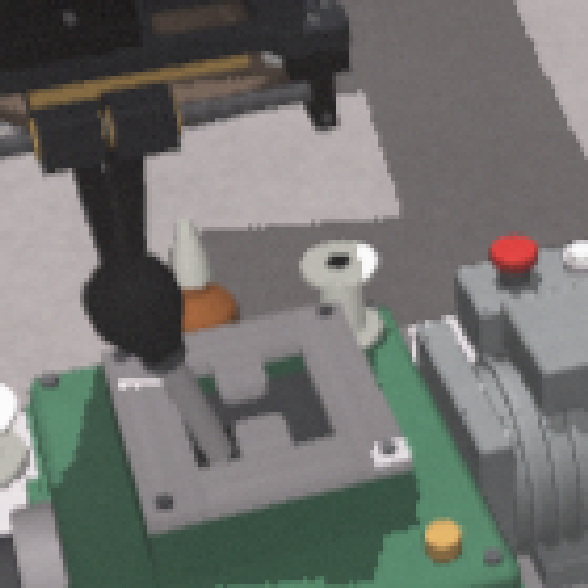

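Lever is moving forward in the right leg, still with low force. I'll keep going.

>>> {"fn": "servo_tool", "kwargs": {
  "motion": [
    {"hand":1,"dx":0,"dy":0,"dz":0.5,"roll":0},
    {"hand":1,"dx":0,"dy":0,"dz":0.5,"roll":0},
    {"hand":1,"dx":0,"dy":0,"dz":0.5,"roll":0},
    {"hand":1,"dx":0,"dy":0,"dz":0.4,"roll":0},
    {"hand":1,"dx":0,"dy":0,"dz":0.2,"roll":0},
    {"hand":1,"dx":0,"dy":0,"dz":0.1,"roll":0},
    {"hand":1,"dx":0,"dy":0,"dz":0,"roll":0}
  ]
}}

```text
clock: 12.3
tool_pos: [592.8, -121.7, 168.3]
tool_rot: [0.707, 0.026, 0.707, -0.026]
ft_force: [-2.4, 1.6, -1.8]
width: 0.4
```

>>> {"fn": "servo_tool", "kwargs": {
  "motion": [
    {"hand":1,"dx":0,"dy":0,"dz":0.1,"roll":0},
    {"hand":1,"dx":0,"dy":0,"dz":0.1,"roll":0},
    {"hand":1,"dx":0,"dy":0,"dz":0,"roll":0}
  ]
}}

```text
clock: 12.6
tool_pos: [594.8, -121.8, 168.5]
tool_rot: [0.707, 0.026, 0.707, -0.026]
ft_force: [-2.9, 1.8, -2.3]
width: 0.3
```

>>> {"fn": "servo_tool", "kwargs": {
  "motion": [
    {"hand":1,"dx":0,"dy":0,"dz":0.1,"roll":0},
    {"hand":1,"dx":0,"dy":0,"dz":0.1,"roll":0},
    {"hand":1,"dx":0,"dy":0,"dz":0,"roll":0}
  ]
}}

```text
clock: 12.9
tool_pos: [596.9, -122.0, 168.4]
tool_rot: [0.707, 0.026, 0.707, -0.026]
ft_force: [-3.1, 1.1, -2.2]
width: 0.3
```

>>> {"fn": "servo_tool", "kwargs": {
  "motion": [
    {"hand":1,"dx":0,"dy":0,"dz":0.1,"roll":0},
    {"hand":1,"dx":0,"dy":0,"dz":0.1,"roll":0},
    {"hand":1,"dx":0,"dy":0,"dz":0,"roll":0}
  ]
}}

```text
clock: 13.2
tool_pos: [598.7, -122.1, 168.3]
tool_rot: [0.707, 0.026, 0.707, -0.026]
ft_force: [-3.3, 2.0, -2.5]
width: 0.7
```

```bash
python3 -c "
from h import *
kpix(12,(185,240,250,300))" 2>/dev/null
```

```text
t 13.2 gate [ 24.3 -41.1] z 168.3 F [-3.3  2.  -2.5] w 0.7 j6 [-0.31  0.5   1.62  0.    1.02 -1.81]
[[-0.     0.074  0.997]
 [ 0.     0.997 -0.074]
 [-1.     0.    -0.   ]]
blob [   7    0   58   60 1172] c [209. 256.] R 16.5 ab [-17.8 -38.5]
```

View pics/k12.png

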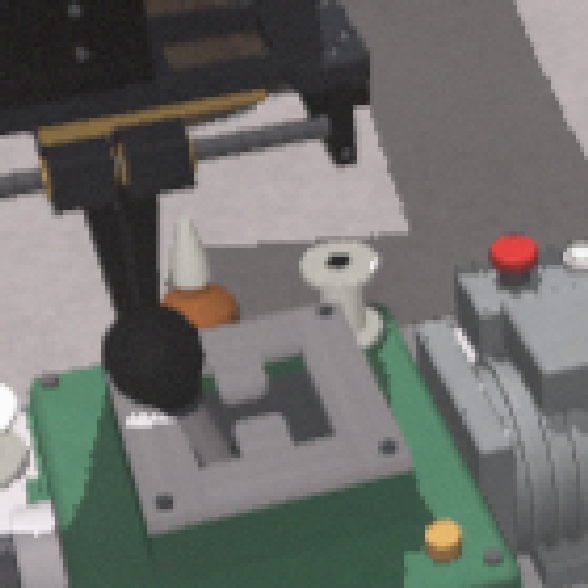

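>>> {"fn": "servo_tool", "kwargs": {
  "motion": [
    {"hand":1,"dx":0,"dy":0,"dz":0.1,"roll":0},
    {"hand":1,"dx":0,"dy":0,"dz":0.1,"roll":0},
    {"hand":1,"dx":0,"dy":0,"dz":0,"roll":0}
  ]
}}

```text
clock: 13.55
tool_pos: [600.2, -122.1, 168.0]
tool_rot: [0.706, 0.026, 0.707, -0.026]
ft_force: [-5.5, 1.6, -3.2]
width: 0.6
```

```bash
python3 -c "
from h import *
for a in (40,45,48,52): print(a,proj('scene',kn(a,-41)))"
```

```text
40 (np.float64(213.89339826079294), np.float64(278.1425292377404))
45 (np.float64(214.568033134461), np.float64(280.68187988332534))
48 (np.float64(214.98301040209378), np.float64(282.2625987409579))
52 (np.float64(215.54842424749347), np.float64(284.43846017980377))
```

Force is starting to rise, and the knob's pixel position matches a = 52 mm. I'll press slightly more to confirm the stop.

>>> {"fn": "servo_tool", "kwargs": {
  "motion": [
    {"hand":1,"dx":0,"dy":0,"dz":0.1,"roll":0},
    {"hand":1,"dx":0,"dy":0,"dz":0.1,"roll":0},
    {"hand":1,"dx":0,"dy":0,"dz":0,"roll":0},
    {"hand":1,"dx":0,"dy":0,"dz":0,"roll":0}
  ]
}}

```text
clock: 13.95
tool_pos: [601.7, -122.1, 167.8]
tool_rot: [0.706, 0.027, 0.708, -0.026]
ft_force: [-7.8, 1.7, -5.2]
width: 0.8
```

>>> {"fn": "servo_tool", "kwargs": {
  "motion": [
    {"hand":1,"dx":0,"dy":0,"dz":0.1,"roll":0},
    {"hand":1,"dx":0,"dy":0,"dz":0.1,"roll":0},
    {"hand":1,"dx":0,"dy":0,"dz":0,"roll":0},
    {"hand":1,"dx":0,"dy":0,"dz":0,"roll":0}
  ]
}}

```text
clock: 14.35
tool_pos: [603.1, -122.1, 167.5]
tool_rot: [0.705, 0.027, 0.708, -0.026]
ft_force: [-8.8, 2.4, -5.6]
width: 0.5
```

>>> {"fn": "servo_tool", "kwargs": {
  "motion": [
    {"hand":1,"dx":0,"dy":0,"dz":-1,"roll":0},
    {"hand":1,"dx":0,"dy":0,"dz":-2,"roll":0},
    {"hand":1,"dx":0,"dy":0,"dz":-3,"roll":0},
    {"hand":1,"dx":0,"dy":0,"dz":-3,"roll":0},
    {"hand":1,"dx":0,"dy":0,"dz":0,"roll":0}
  ]
}}

```text
clock: 14.85
tool_pos: [513.1, -115.8, 169.4]
tool_rot: [0.707, 0.026, 0.706, -0.027]
ft_force: [1.2, 0.2, -0.7]
width: 0.7
```

```bash
python3 -c "
from h import *
kpix(13,(185,260,250,320))" 2>/dev/null
```

```text
t 14.85 gate [-61.5 -41.2] z 169.4 F [ 1.2  0.2 -0.7] w 0.7 j6 [-0.35  0.38  1.83  0.    0.93 -1.84]
[[ 0.002  0.075  0.997]
 [-0.001  0.997 -0.075]
 [-1.    -0.001  0.002]]
blob [ 20  13  45  29 539] c [216.  285.5] R 13.0 ab [ 54.  -40.7]
```

View pics/k13.png

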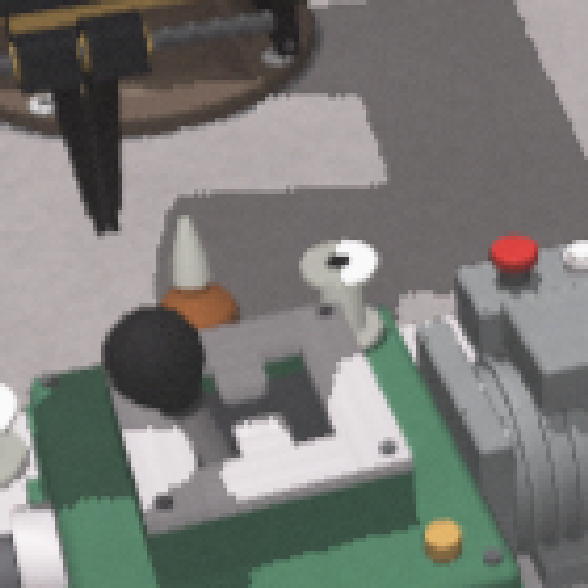

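>>> {"fn": "servo_tool", "kwargs": {
  "motion": [
    {"hand":1,"dx":-4,"dy":0,"dz":-2,"roll":0},
    {"hand":1,"dx":-4,"dy":4,"dz":0,"roll":0},
    {"hand":1,"dx":0,"dy":5,"dz":0,"roll":0},
    {"hand":1,"dx":0,"dy":5,"dz":0,"roll":0},
    {"hand":1,"dx":0,"dy":5,"dz":0,"roll":0},
    {"hand":1,"dx":0,"dy":5,"dz":0,"roll":0},
    {"hand":1,"dx":0,"dy":5,"dz":0,"roll":0},
    {"hand":1,"dx":0,"dy":5,"dz":0,"roll":0},
    {"hand":1,"dx":0,"dy":0,"dz":0,"roll":0},
    {"hand":1,"dx":0,"dy":0,"dz":0,"roll":0}
  ]
}}

```text
clock: 15.9
tool_pos: [520.7, 221.3, 243.9]
tool_rot: [0.707, 0.026, 0.706, -0.025]
ft_force: [0.6, -0.2, -0.2]
width: 0.3
```

Run:
```python
from h import *
look(14)
from scipy.optimize import least_squares
p,d=r.snapshot("top");W=cloud("top",d);A=(W[...,:2]-G)@f;B=(W[...,:2]-G)@l
m=(d>0)&(W[...,2]>190)&(W[...,2]<235)&(abs(A)<85)&(abs(B)<80);Q=W[m]
F=least_squares(lambda c:np.linalg.norm(Q-c,axis=1)-18,Q.mean(0)-[0,0,10],loss="soft_l1")
print(gate(F.x),F.x,len(Q),np.std(F.fun))
```

```text
t 15.9 gate [-78.9 295.6] z 243.9 F [ 0.6 -0.2 -0.2] w 0.3 j6 [ 0.29  0.36  1.64 -0.    1.14 -1.21]
[[ 0.001  0.072  0.997]
 [ 0.     0.997 -0.072]
 [-1.     0.     0.001]]
knob gate [ 52.9 -40.3] z 202.0 rms 1.0 426
(np.float64(53.93552276696883), np.float64(-40.05524310002482)) [ 628.32653118 -123.2332089   200.89097487] 266 1.5520435120518365
```

View pics/top14.png

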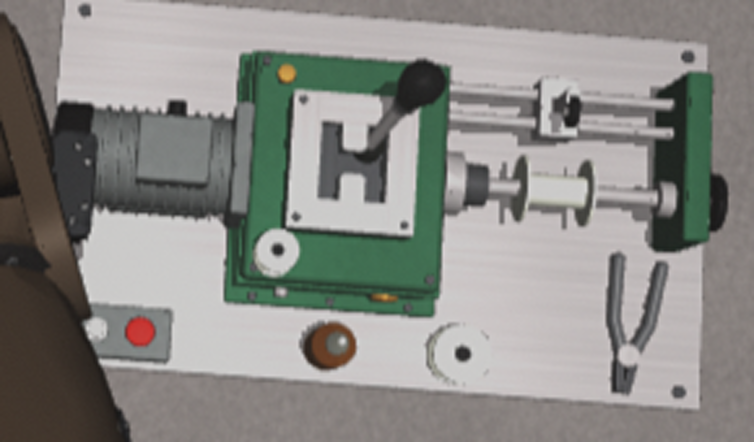

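```bash
python3 -c "
from h import *
print(r.close_job())"
```

```text
the job is handed in; nothing more can be done
None
```

The lever is standing in third gear, and I handed the job in at about 16 s; no verdict was reported. I pushed it only with the closed fingertips. It went forward from near second to neutral, right across the channel to the stop, then forward until the force rose to about 9 N.

**Final checks:**
- **Lever position:** sphere fits from the two cameras put the knob 53 to 54 mm forward and 40 mm right of the gate middle. Fully home is about 52 mm forward and 43 mm right, so this agrees within the calibration error.
- **Arm:** it is clear of the winder, and the force reading is about zero.
- **Bystanders:** in the last top picture the bobbins, oil bottle and side cutters look undisturbed by eye. The screwdriver was outside that picture and I did not check it at the end; the arm stayed well above it.

**What disagreed:** the visible fingertips sit about 20 mm above the reported TCP, not 8 mm below it as stated. Because of that, my first push rode up on the knob with about 33 N vertical force and moved the lever only part of the way. I backed off, lowered the tool 30 mm, and after that the pushes stayed under about 11 N.

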